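# Sort out the tea tin and the pepper mill

### The arm

A 6-joint arm with a two-finger parallel gripper is mounted at the origin on the work surface. World frame = base frame: x ahead of the robot, y to its left, z up, the work surface at z = 0. Lengths are in mm, angles in rad, forces in N, time in s.
With the tool pointing down it reaches from about 275 to 1000 mm from the base axis. Payload 8.4 kg.
Tool frame: the origin (TCP) lies at the very end of the fingers, on their centre line; the grasp point (between the pads) lies 19 mm behind it; z points along the fingers, y is the direction in which the jaws open and shut (so a half turn about z gives the same grasp; the last joint's range is limited). The gripper opens to 85 mm and grips with 20 to 120 N. Pads are 22 mm wide; open, the fingers measure 114 mm over their backs; the gripper's body (76 mm by 85 mm) begins 54 mm behind the grasp point. The pads swing forward as they close: fully open they stand 13 mm farther back than shut.
Start: joints at [-1.317, 0.353, 1.633, -0, 1.155, -0.002], TCP at [158.136, -604.666, 231.281] pointing down, gripper open.
Joint ranges: [-2.63, 2.63], [-0.92, 2.1], [0.06, 2.66], [-1.3, 4.44], [0, 2.69], [-3.02, 3.02]. Speed limits (rad/s): [2.22, 2.22, 2.79, 3.14, 3.14, 3.14].

### API

Orientations are given as [roll, pitch, yaw] about the fixed x, y, z axes, in that order (R = Rz(yaw) Ry(pitch) Rx(roll)).
In Python, from rig import sense, grab_frame, get_calibration, sign_off, boxes_of, trace gives the robot as it stands.
- The arm moves only by the tool servo_tool, never from a script. Its argument "rows" is a list of rows, each a list of 3 entries, a list of its own where there are three numbers: the finger opening in mm, from 0 to 85.4, then the shift along the tool's x, y, z in mm, then the turn, a rotation vector about the tool's x, y, z in degrees. A call has 1 to 8 rows; each row shifts and turns the commanded pose from where the row before left it, along the tool's axes as they then stand; what a row does not reach is not made up. A row lasts 1/8 s, in which the tool goes at most 62.5 mm and 10.7 degrees, less where a joint would pass 70% of its speed; a pose out of reach is approached as far as the arm can. A call is refused whole if a number of a shift passes 62.5 or a number of a turn 10.7, either way. A call with a gripper value outside its range is refused whole. The fingers move at their own pace and stop on an object; "force" is the grip in N (left out, the last holds). Time passes only in rows, so rows that do not move let the fingers close. It gives the time, the measured TCP pose, the force and the opening at its end, in the units of the state.
- sense(): the state, without advancing time (a new reading comes with each control period).
- grab_frame(name): name is "side" or "top"; returns the picture (420x560x3 uint8, blue, green, red); there is no depth.
- get_calibration(name): a dict with "intrinsics" (3x3 intrinsics, pixels), "k1" (the pictures are not rectified: a ray, as slopes to the right and down, at radius r is drawn at 1 + k1 r^2 times it, then the intrinsics apply), "world_to_cam" (4x4, takes a point from world to camera coordinates). Camera axes: x right, y down, z forward; pixel columns grow to the right and rows downward; lengths in mm; the calibration is good to about 2 mm. A picture is of the moment at which its call begins. get_calibration takes no time and is no camera call.
- sign_off(): hands the job in, once; it reports no verdict.
Trained networks look in the newest picture that a camera, given by its name, has taken for a name from the list of things; names that differ only in an ending like _2 or _b are one class to them, and where a whole thing is asked for, a point or a joint stands for the part that bears it (a point fixed in the world has none). Each returns a list of dicts, best first, with "conf" (0 to 1); they miss things now and then, are a little off and sometimes report something else, mostly with a low value. They report only what shows in the picture. A call takes as long as a camera call. They do not tell look-alikes from the thing itself.
- boxes_of(camera, thing): "centre" ([x, y, z] in mm, in the coordinates of the camera as it stood for that picture, good to about 4 mm: the middle of the surface that is visible of it).
- trace(camera, thing): "mask" (420x560 bool, what is visible of it).
The state is a dict: "clock": time; "qpos": joint angles; "qvel": joint speeds; "joint_efforts": joint torques, N m; "eef_pos": TCP position; "tcp_rot": TCP orientation; "contact_force": force on the tool from outside, world axes, zero at the start; "wrist_torque": the same for the moment, N m; "opening": opening from 0.0 (shut) to 1.0 (fully open).
Only numpy, scipy, OpenCV 4.12 (cv2) and the standard library are available. Lean on these libraries where they do the work, as an engineer would, in place of code of your own. Each camera call takes 0.05 s, during which the arm holds its last target. There are 200 camera calls.

### The job

On the breakfast bar the pepper mill and the square tea tin stand on each other's rests. First take the wooden pestle off the small board and lower it foot first into the stoneware crock until you feel it stand on the crock's floor, whose depth you do not know: do not drop it in or ram it down. Then use the cleared board as the place to set one of the two down while you swap them, so that the round mill ends upright in the middle of the round coaster and the square tin upright in the middle of the square tile; tip nothing over and leave the mug, the sauce bottle and the glass jar where they stand.

Things in the scene. Friction and masses are not known exactly. Their poses are not given: they have to be found in the camera images.
- pestle: Loose pale wooden pestle, standing upright on the small board at the start; 170 mm long, 105 to 210 g. Foot 42 mm in diameter up to 30 mm height, tapering to a plain round shaft 28 mm in diameter from 55 to 160 mm, rounded top. Origin at the centre of its foot's underside, z along the shaft to the top.
- crock: Fixed open stoneware utensil crock, white with a blue band near its foot; round, 110 mm outside diameter, 100 mm inside, 120 mm high, opaque. Inside is a flat cork floor, held firmly at a height that differs each time: 18 to 63 mm above the table (57 to 102 mm below the rim). Origin at the centre of its underside, on the table, z up.
- board: Fixed small rectangular wooden board lying flat, 110 x 150 x 8 mm (x, y, z), turned up to 30 degrees. The pestle stands on it at the start; cleared, it is the free spot for the swap. Origin at the centre of its underside, on the table.
- mill: Loose dark-wood turned pepper mill, standing upright on the square tile at the start; 131 mm high plus a small steel nut of 4 mm, 150 to 310 g. Round: body up to 54 mm in diameter below 80 mm, a waist of 32 mm at 88 mm, and above it a head 40 mm in diameter from 95 to 125 mm height, which is good to grip. Origin at the centre of its underside, z up.
- tin: Loose plain metal tea tin with closed lid, standing upright on the round coaster at the start; square, 52 x 52 mm, 110 mm high, 175 to 350 g, turned any way. Origin at the centre of its underside, z up, x and y square to its sides.
- coaster: Fixed round marble coaster, 110 mm in diameter, 6 mm thick: the mill's proper rest. Origin at the centre of its underside, on the table.
- tile: Fixed square marble tile, 110 x 110 mm, 6 mm thick, turned up to 30 degrees: the tin's proper rest. Origin at the centre of its underside, on the table, x and y square to its edges.
- mug: Bystander: loose white mug, 80 mm in diameter, 92 mm high, with a handle on its +y side. Origin at the centre of its underside. Leave alone.
- sauce: Bystander: loose amber sauce bottle with black cap, 56 mm in diameter, 160 mm high, at the left edge of the work. Origin at the centre of its underside. Leave alone.
- jar: Bystander: loose glass jar with steel lid, 76 mm in diameter, 95 mm high, at the right edge of the work. Origin at the centre of its underside. Leave alone.
There are look-alikes about, which are no part of the job. What is shaped like the tin but green, pink or purple is not meant.

How it is judged (in metres and radians):
On the way, in this order (a step that is already met when the one before it is completed fails the run):
1. the pestle stands or leans in the crock, foot down and let go (horizontal distance between pestle and crock below 0.045 m and z of pestle in the frame of crock below 0.09 m and angle between pestle's own z axis and vertical below 1 rad and linear speed of pestle below 0.03 m/s and contact force between the fingers and pestle below 0.1 N), for 0.2 s.
2. the mill or the tin is set down upright on the small board and let go (((horizontal distance between mill and board below 0.06 m and z of mill in the frame of board below 0.014 m and angle between mill's own z axis and vertical below 0.1 rad and linear speed of mill below 0.03 m/s and contact force between the fingers and mill below 0.1 N) or (horizontal distance between tin and board below 0.06 m and z of tin in the frame of board below 0.014 m and angle between tin's own z axis and vertical below 0.1 rad and linear speed of tin below 0.03 m/s and contact force between the fingers and tin below 0.1 N))), for 0.2 s.
At the end, for the whole second after the job is handed in: The mill stands upright within 15 mm of the coaster's centre, the tin upright within 15 mm of the tile's centre, the pestle is foot down in the crock (foot below the rim, within 45 mm of the axis); all are released and at rest (all of step 1 and horizontal distance between mill and coaster below 0.015 m and z of mill in the frame of coaster below 0.012 m and angle between each of mill, tin's own z axis and vertical below 0.1 rad and linear speed of each of mill, tin below 0.03 m/s and contact force between the fingers and mill below 0.1 N and horizontal distance between tin and tile below 0.015 m and z of tin in the frame of tile below 0.012 m and contact force between the fingers and tin below 0.1 N); the robot touches nothing.
It fails at once if the pestle is dropped into the crock (faster than 0.65 m/s inside it, a fall of some 20 mm) (horizontal distance between pestle and crock below 0.045 m and z of pestle in the frame of crock below 0.118 m and linear speed of pestle above 0.65 m/s).
It fails at once if the pestle is rammed into the crock (over 50 N) (contact force between pestle and crock above 50 N).
It fails at once if the mill or the tin is tipped over (angle between any of mill, tin's own z axis and vertical above 0.8 rad).
It fails at once if the mug, the bottle or the jar is moved by more than 30 mm (distance of any of mug, sauce, jar from where it was at the start of the episode above 0.03 m).
It also fails if it takes over 128 s, if anything falls off the work surface, if the arm or the gripper's body presses on something with over 40 N, if the wrist force passes 120 N, or if a joint passes its speed limit or range.

## Working session

There is one attempt and no reset: what is moved stays moved. The work goes in short steps, Python scripts to look and compute and a tool call to move; the robot and the scene stay as the last step left them, time stands still between calls to the robot, and variables do not carry over. Pictures are saved under pics/ and viewed, about 12 in all and at most 16, crops included, and the job is handed in when it is done.

Besides the shell and the picture viewer there is one more tool, called after "Request:" by a JSON object that holds its "method" and its "body". servo_tool: Moves the arm, as the interface text tells. Its arguments: {"type":"object","properties":{"rows":{"type":"array","items":{"type":"array"}},"force":{"type":"number"}},"required":["rows"]}

```bash
mkdir -p pics; ls
python3 - <<'E'
from rig import *
import cv2
print(sense())
for n in ("side","top"):
    f=grab_frame(n); cv2.imwrite(f"pics/{n}0.png",f)
    c=get_calibration(n); print(n,c)
    for t in "pestle crock board mill tin coaster tile mug sauce jar".split():
        r=boxes_of(n,t)
        import numpy as np
        T=np.linalg.inv(np.array(c["world_to_cam"]))
        for d in r[:4]:
            print(n,t,round(d["conf"],2),(T@np.r_[d["centre"],1])[:3].round(0))
E
```

```text
pics
{'clock': 0.0, 'qpos': array([-1.31739200e+00,  3.53650322e-01,  1.63415241e+00, -2.06062273e-05,
        1.15519443e+00, -2.40929525e-03]), 'qvel': array([ 0.00074539,  0.00097928,  0.001707  ,  0.0021629 , -0.00110919,
        0.00084015]), 'joint_efforts': array([ 2.81466731e-03, -6.05245185e+01, -3.42061794e+01,  2.62409667e-04,
        9.48574743e-03,  2.33510065e-05]), 'eef_pos': array([ 158.01185717, -604.19435658,  230.55250366]), 'tcp_rot': array([-3.14018810e+00,  1.54564488e-05,  2.55821970e-01]), 'contact_force': array([0.26581602, 1.01077827, 0.01739438]), 'wrist_torque': array([ 0.00302437, -0.00911467,  0.00845875]), 'opening': 0.9973288379048533}
side {'intrinsics': array([[444.73182726,   0.        , 278.91683026],
       [  0.        , 444.73182726, 210.41809941],
       [  0.        ,   0.        ,   1.        ]]), 'k1': -0.07064787728950582, 'world_to_cam': array([[ 9.88674986e-01, -1.49552900e-01, -1.24780706e-02,
        -4.82079338e+02],
       [-1.03246757e-01, -6.17490008e-01, -7.79773170e-01,
         9.82566202e+01],
       [ 1.08912255e-01,  7.7223054
[... 981 characters left out ...]
 [-9.90512167e-01, -3.85410973e-04, -1.37424517e-01,
         5.01995054e+02],
       [ 1.37404679e-01,  1.44433299e-02, -9.90409685e-01,
         9.51685313e+02],
       [ 0.00000000e+00,  0.00000000e+00,  0.00000000e+00,
         1.00000000e+00]])}
top pestle 0.85 [635. 158. 110.]
top crock 0.96 [449. 291.  44.]
top board 0.94 [645. 141.   7.]
top mill 0.59 [ 417. -235.   88.]
top tin 0.97 [ 461. -115.  110.]
top tin 0.83 [454.   2. 117.]
top tin 0.71 [574. -12. 108.]
top tin 0.64 [337. 147. 114.]
top coaster 0.66 [448.  17.  13.]
top tile 0.91 [ 433. -240.    7.]
top mug 0.81 [ 648. -149.   46.]
top mug 0.25 [445.  21.  11.]
top sauce 0.82 [633. 361. 106.]
top jar 0.59 [ 642. -383.   91.]
```

View pics/top0.png

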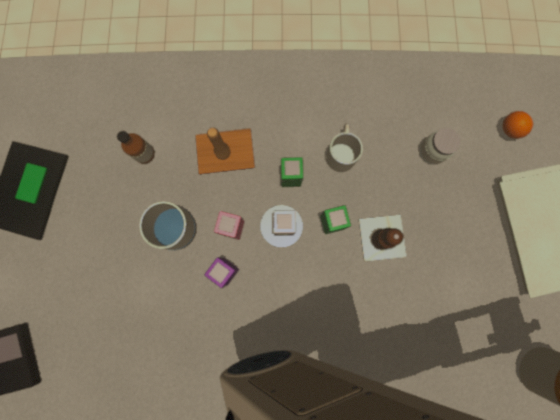

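View pics/side0.png

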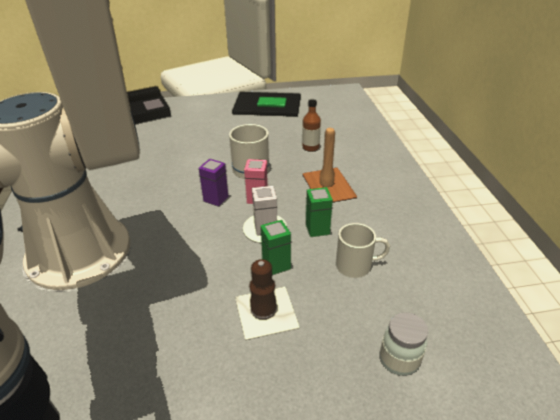

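```bash
cat > h.py <<'E'
from rig import *
import cv2, numpy as np
from scipy.optimize import minimize
CAL={n:get_calibration(n) for n in("side","top")}
S=4
def proj(n,P):
    c=CAL[n]; W=np.array(c["world_to_cam"]); K=np.array(c["intrinsics"])
    p,_=cv2.projectPoints(np.asarray(P,float).reshape(-1,1,3),cv2.Rodrigues(W[:3,:3])[0],W[:3,3],K,np.array([c["k1"],0,0,0.]))
    return p[:,0]
def ring(r,z):
    a=np.linspace(0,2*np.pi,40,endpoint=False); return np.c_[r*np.cos(a),r*np.sin(a),0*a+z]
def box(a,b,z): return np.array([[i*a/2,j*b/2,z] for i in(-1,1) for j in(-1,1)])
def rnd(*rz): return [ring(r,z) for r,z in rz]
M=dict(pestle=rnd((21,0),(21,30),(14,55),(14,160),(9,167),(3,170)),
 crock=rnd((55,0),(55,120)),board=[box(110,150,0),box(110,150,8)],
 mill=rnd((27,0),(27,60),(24,80),(16,88),(20,95),(20,125),(12,131),(5,135)),
 tin=[box(52,52,0),box(52,52,110)],coaster=rnd((55,0),(55,6)),tile=[box(110,110,0),box(110,110,6)],
 mug=rnd((40,0),(40,92)),sauce=rnd((28,0),(28,100),(14,130),(14,160)),jar=rnd((38,0),(38,95)))
def render(n,t,x,y,yaw,z0):
    im=np.zeros((420*S,560*S),np.uint8); R=np.array([[np.cos(yaw),-np.sin(yaw),0],[np.sin(yaw),np.cos(yaw),0],[0,0,1]])
    L=[proj(n,q@R.T+[x,y,z0])*S+S/2-.5 for q in M[t]]
    for a,b in zip(L,L[1:]): cv2.fillConvexPoly(im,cv2.convexHull(np.r_[a,b].round().astype(np.int32)),1)
    return im
def mask(n,t,x,y,z):
    u=proj(n,[[x,y,z]])[0]; ms=trace(n,t)
    ms=[m for m in ms if m["mask"].any()]
    if not ms: return None
    d=lambda m: np.linalg.norm(np.argwhere(m["mask"]).mean(0)[::-1]-u)
    m=min(ms,key=d)
    if d(m)>25: return None
    k=m["mask"].astype(np.uint8)
    nl,lab,st,_=cv2.connectedComponentsWithStats(k)
    k=(lab==1+st[1:,4].argmax()).astype(np.uint8)
    return k
def fit(t,x,y,yaw,z0=0,cams=("side","top"),hull=False,rot=False):
    ms={}
    for n in cams:
        k=mask(n,t,x,y,z0+M[t][-1][0,2]/2)
        if k is None: print(t,n,"none"); continue
        k=cv2.resize(k*255,None,fx=S,fy=S,interpolation=cv2.INTER_LINEAR)>127
        k=k.astype(np.uint8)
        if hull:
            h=cv2.convexHull(np.argwhere(k)[:,::-1].astype(np.int32)); cv2.fillConvexPoly(k,h,1)
        ms[n]=k
    out={}
    sets=[[n] for n in ms]+([list(ms)] if len(ms)>1 else [])
    for s in sets:
        def cost(p):
            c=0
            for n in s:
                r=render(n,t,p[0],p[1],p[2]/50 if rot else yaw,z0); c+=1-(r&ms[n]).sum()/(r|ms[n]).sum()
            return c/len(s)
        best=None
        for y0 in ([-.4,0,.4] if rot else [0]):
            p0=np.array([x,y,(yaw+y0)*50]) if rot else np.array([x,y])
            r=minimize(cost,p0,method="Nelder-Mead",options=dict(initial_simplex=np.r_[[p0],p0+8*np.eye(len(p0))],xatol=.2,fatol=1e-5,maxfev=150))
            if best is None or r.fun<best.fun: best=r
        q=best.x.copy()
        if rot: q[2]/=50
        out["+".join(s)]=(q.round(3),round(1-best.fun,3)); print(t,s,q.round(3),"iou",round(1-best.fun,3))
    return out
E
python3 - <<'E'
from h import *
for n in CAL: grab_frame(n)
fit("pestle",637,153,0,8)
fit("crock",440,285,0)
fit("board",645,141,0,hull=True,rot=True)
fit("mill",420,-250,0,6)
fit("tin",440,10,0,6,rot=True)
fit("coaster",440,15,0,hull=True)
fit("tile",433,-240,0,hull=True,rot=True)
fit("mug",645,-155,0);fit("sauce",640,360,0);fit("jar",645,-395,0)
E
```

```text
pestle ['side'] [647.721 170.392] iou 0.953
pestle ['top'] [649.273 163.235] iou 0.913
pestle ['side', 'top'] [646.88  164.001] iou 0.878
crock ['side'] [444.232 290.583] iou 0.734
crock ['top'] [445.364 282.77 ] iou 0.975
crock ['side', 'top'] [445.292 282.778] iou 0.847
board ['side'] [ 6.78205e+02  1.58351e+02 -2.68000e-01] iou 0.472
board ['top'] [6.53509e+02 1.58516e+02 1.15000e-01] iou 0.975
board ['side', 'top'] [6.53509e+02 1.59872e+02 1.15000e-01] iou 0.719
mill ['side'] [ 417.802 -242.631] iou 0.952
mill ['top'] [ 418.549 -246.793] iou 0.951
mill ['side', 'top'] [ 418.16  -245.763] iou 0.933
tin ['side'] [4.52951e+02 6.81700e+00 1.60000e-02] iou 0.781
tin ['top'] [4.53634e+02 1.79000e+00 5.10000e-02] iou 0.934
tin ['side', 'top'] [4.52622e+02 1.84600e+00 2.50000e-02] iou 0.85
coaster ['side'] [437.052  19.798] iou 0.259
coaster ['top'] [453.05    8.688] iou 0.972
coaster ['side', 'top'] [452.401   8.695] iou 0.612
tile ['side'] [ 4.22917e+02 -2.49758e+02  1.10000e-01] iou 0.961
tile ['top'] [ 4.23345e+02 -2.50884e+02  9.40000e-02] iou 0.976
tile ['side', 'top'] [ 4.23119e+02 -2.50519e+02  9.90000e-02] iou 0.966
mug ['side'] [ 635.17 -147.57] iou 0.887
mug ['top'] [ 636.703 -148.279] iou 0.932
mug ['side', 'top'] [ 635.869 -148.004] iou 0.906
sauce ['side'] [644.885 379.022] iou 0.925
sauce ['top'] [646.382 375.436] iou 0.925
sauce ['side', 'top'] [645.786 376.009] iou 0.913
jar ['side'] [ 655.921 -394.253] iou 0.873
jar ['top'] [ 651.07  -391.569] iou 0.878
jar ['side', 'top'] [ 654.279 -396.593] iou 0.873
```

Request:
{"method": "servo_tool", "body": {"rows": [[85, [0, 0, 0], [0, 0, 7.33]], [85, [0, 0, 0], [0, 0, 7.33]], [85, [30, -48, 0], [0, 0, 0]], [85, [30, -48, 0], [0, 0, 0]], [85, [30, -48, 0], [0, 0, 0]], [85, [30, -48, 0], [0, 0, 0]], [85, [30, -48, 0], [0, 0, 0]], [85, [30, -48, 0], [0, 0, 0]]], "force": 50}}

```text
clock: 3.2
eef_pos: [338.9, -315.2, 231.6]
tcp_rot: [3.141, -0.001, -0.0]
contact_force: [1.9, -0.2, -0.9]
opening: 0.997
```

Request:
{"method": "servo_tool", "body": {"rows": [[85, [30, -48, 0], [0, 0, 0]], [85, [30, -48, 0], [0, 0, 0]], [85, [30, -48, 0], [0, 0, 0]], [85, [30, -48, 0], [0, 0, 0]], [85, [30, -48, 0], [0, 0, 0]], [85, [30, -48, 0], [0, 0, 0]], [85, [30, -48, 0], [0, 0, 0]], [85, [30, -48, 0], [0, 0, 0]]]}}

```text
clock: 4.2
eef_pos: [579.1, 69.1, 231.5]
tcp_rot: [3.141, -0.001, 0.0]
contact_force: [1.2, -1.5, -0.5]
opening: 0.996
```

Request:
{"method": "servo_tool", "body": {"rows": [[85, [34.5, -48.5, 0], [0, 0, 0]], [85, [34.5, -48.5, 0], [0, 0, 0]], [85, [0, 0, 0], [0, 0, 0]], [85, [0, 0, 32], [0, 0, 0]], [85, [0, 0, 32], [0, 0, 0]], [85, [0, 0, 30], [0, 0, 0]], [85, [0, 0, 0], [0, 0, 0]]]}}

```text
clock: 5.08
eef_pos: [645.1, 163.2, 135.0]
tcp_rot: [3.14, 0.005, -0.001]
contact_force: [0.0, 0.1, 0.8]
opening: 0.995
```

Run:
```python
from h import *
s=sense(); print(s["eef_pos"],s["contact_force"])
f=[grab_frame(n) for n in CAL]
p=[proj(n,[s["eef_pos"]])[0] for n in CAL]; print(p)
o=[]
for im,q in zip(f,p):
    x,y=q.astype(int); x=min(max(x,80),480);y=min(max(y,70),350)
    o.append(cv2.resize(im[y-70:y+70,x-80:x+80],(400,350)))
cv2.imwrite("pics/a.png",np.hstack(o))
```

```text
[645.12667817 163.1680561  135.03957719] [0.02404867 0.12974876 0.80126984]
[array([328.26890923, 144.03159959]), array([214.93460937, 138.60362141])]
```

View pics/a.png

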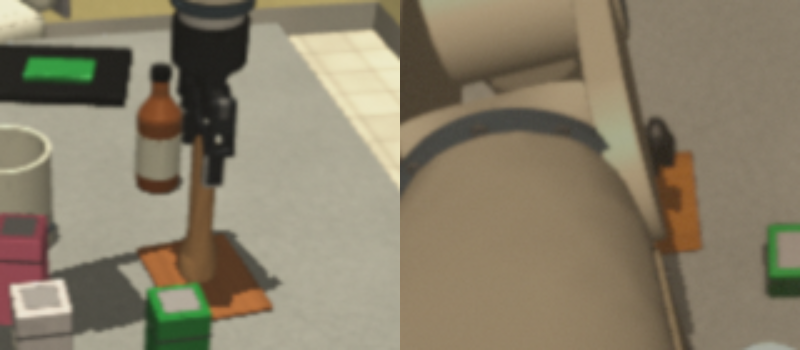

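Request:
{"method": "servo_tool", "body": {"rows": [[40, [0, 0, 0], [0, 0, 0]], [40, [0, 0, 0], [0, 0, 0]], [40, [0, 0, 0], [0, 0, 0]], [15, [0, 0, 0], [0, 0, 0]], [15, [0, 0, 0], [0, 0, 0]], [15, [0, 0, 0], [0, 0, 0]], [15, [0, 0, 0], [0, 0, 0]], [15, [0, 0, 0], [0, 0, 0]]], "force": 60}}

```text
clock: 6.18
eef_pos: [647.5, 164.2, 137.9]
tcp_rot: [3.141, -0.001, 0.0]
contact_force: [-0.3, -2.8, 5.1]
opening: 0.313
```

Request:
{"method": "servo_tool", "body": {"rows": [[15, [0, 0, -15], [0, 0, 0]], [15, [0, 0, -25], [0, 0, 0]], [15, [0, 0, -30], [0, 0, 0]], [15, [0, 0, -30], [0, 0, 0]], [15, [0, 0, -30], [0, 0, 0]], [15, [0, 0, -20], [0, 0, 0]], [15, [0, 0, 0], [0, 0, 0]]]}}

```text
clock: 7.05
eef_pos: [647.9, 164.5, 289.0]
tcp_rot: [-3.141, -0.003, 0.0]
contact_force: [-0.3, 0.4, -2.2]
opening: 0.313
```

Run:
```python
from h import *
s=sense(); print(s["eef_pos"],s["contact_force"],s["opening"])
for n in CAL: grab_frame(n)
e=s["eef_pos"]
import h
fit("pestle",e[0],e[1],0,e[2]-130,cams=("side",),hull=False)
fit("board",653,159,.115,cams=("top","side"),hull=True,rot=True)
fit("crock",445,283,0)
cv2.imwrite("pics/b.png",np.hstack([cv2.resize(grab_frame("side")[40:250,220:420],(400,420)),cv2.resize(grab_frame("top")[90:300,120:320],(400,420))]))
```

```text
[647.86905672 164.54643773 288.98402023] [-0.32528025  0.44846975 -2.22007823] 0.31274099090008817
pestle ['side'] [649.642 174.797] iou 0.712
board top none
board ['side'] [6.52858e+02 1.62377e+02 1.27000e-01] iou 0.872
crock top none
crock ['side'] [444.242 292.051] iou 0.71
```

View pics/b.png

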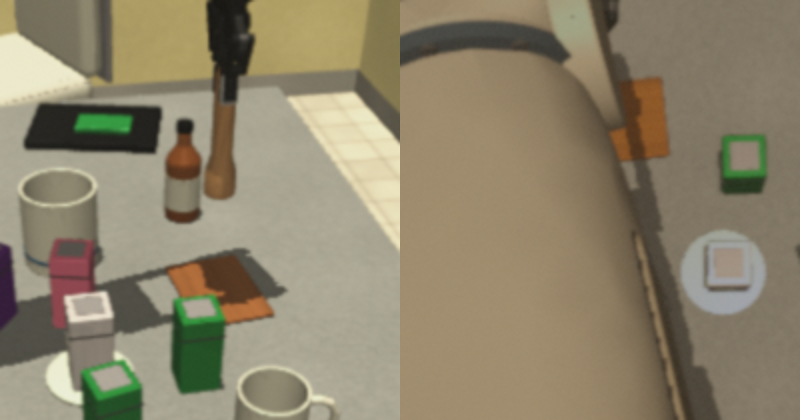

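Request:
{"method": "servo_tool", "body": {"rows": [[15, [-15, -9, 0], [0, 0, 0]], [15, [-32, -19, 0], [0, 0, 0]], [15, [-38, -22, 0], [0, 0, 0]], [15, [-38, -22, 0], [0, 0, 0]], [15, [-38, -22, 0], [0, 0, 0]], [15, [-27, -16, 0], [0, 0, 0]], [15, [-15, -9, 0], [0, 0, 0]], [15, [0, 0, 0], [0, 0, 0]]]}}

```text
clock: 8.5
eef_pos: [443.4, 283.8, 287.5]
tcp_rot: [-3.141, -0.0, 0.002]
contact_force: [0.7, -0.2, -1.1]
opening: 0.312
```

Run:
```python
from h import *
s=sense(); print(s["eef_pos"],s["contact_force"],s["opening"])
e=s["eef_pos"]
f=[grab_frame("side"),grab_frame("top")]
for t in("mill","tin","coaster","tile","board"):
    pass
print(proj("side",[[445,284,120],e-[0,0,130]]),proj("top",[[445,284,120]]))
cv2.imwrite("pics/c.png",np.hstack([cv2.resize(f[0][40:250,170:370],(400,420)),cv2.resize(f[1][90:300,100:300],(400,420))]))
```

```text
[443.35353331 283.83978983 287.5251649 ] [ 0.69306751 -0.23049926 -1.0738537 ] 0.3121505636262504
[[248.27549337 133.31478061]
 [246.95134589 121.36135801]] [[161.8393622  224.86148819]]
```

View pics/c.png

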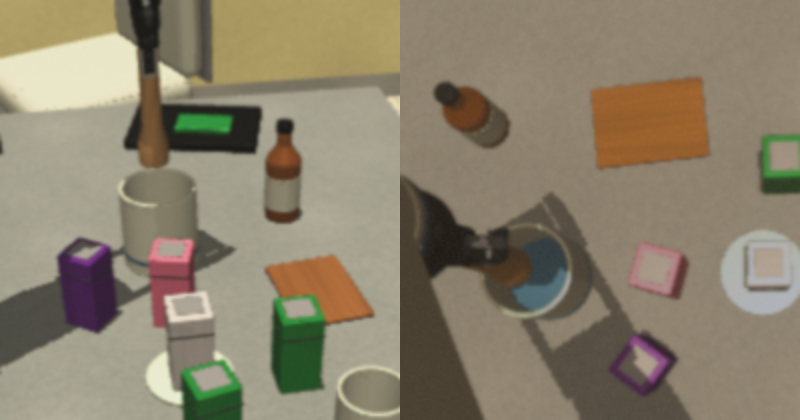

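Request:
{"method": "servo_tool", "body": {"rows": [[15, [0, 0, 20], [0, 0, 0]], [15, [0, 0, 25], [0, 0, 0]], [15, [0, 0, 17], [0, 0, 0]], [15, [0, 0, 8], [0, 0, 0]], [15, [0, 0, 3], [0, 0, 0]], [15, [0, 0, 0], [0, 0, 0]], [15, [0, 0, 0], [0, 0, 0]]], "force": 30}}

```text
clock: 9.48
eef_pos: [444.6, 283.6, 215.0]
tcp_rot: [-3.141, -0.001, -0.0]
contact_force: [-0.3, 1.2, -1.7]
opening: 0.306
```

Request:
{"method": "servo_tool", "body": {"rows": [[15, [0, 0, 1.5], [0, 0, 0]], [15, [0, 0, 1.5], [0, 0, 0]], [15, [0, 0, 1.5], [0, 0, 0]], [15, [0, 0, 1.5], [0, 0, 0]], [15, [0, 0, 0], [0, 0, 0]], [15, [0, 0, 0], [0, 0, 0]]]}}

```text
clock: 10.22
eef_pos: [444.2, 283.3, 208.3]
tcp_rot: [-3.142, -0.0, -0.0]
contact_force: [-0.5, -0.5, -2.1]
opening: 0.31
```

Request:
{"method": "servo_tool", "body": {"rows": [[15, [0, 0, 3], [0, 0, 0]], [15, [0, 0, 4], [0, 0, 0]], [15, [0, 0, 3], [0, 0, 0]], [15, [0, 0, 1.5], [0, 0, 0]], [15, [0, 0, 0], [0, 0, 0]], [15, [0, 0, 0], [0, 0, 0]]]}}

```text
clock: 10.98
eef_pos: [444.3, 283.4, 196.9]
tcp_rot: [-3.142, -0.0, -0.0]
contact_force: [1.0, 0.3, -1.3]
opening: 0.305
```

Request:
{"method": "servo_tool", "body": {"rows": [[15, [0, 0, 1], [0, 0, 0]], [15, [0, 0, 1], [0, 0, 0]], [15, [0, 0, 1], [0, 0, 0]], [15, [0, 0, 1], [0, 0, 0]], [15, [0, 0, 0], [0, 0, 0]], [15, [0, 0, 0], [0, 0, 0]]]}}

```text
clock: 11.72
eef_pos: [444.2, 283.3, 192.8]
tcp_rot: [-3.142, 0.0, -0.0]
contact_force: [-0.0, -0.7, -1.0]
opening: 0.312
```

Request:
{"method": "servo_tool", "body": {"rows": [[15, [0, 0, 1], [0, 0, 0]], [15, [0, 0, 1], [0, 0, 0]], [15, [0, 0, 1], [0, 0, 0]], [15, [0, 0, 1], [0, 0, 0]], [15, [0, 0, 0], [0, 0, 0]], [15, [0, 0, 0], [0, 0, 0]]]}}

```text
clock: 12.48
eef_pos: [444.2, 283.3, 188.8]
tcp_rot: [3.142, -0.0, -0.0]
contact_force: [0.7, -0.5, -1.5]
opening: 0.309
```

Foot at about 59 mm, still free (noise about 1 N).

Request:
{"method": "servo_tool", "body": {"rows": [[15, [0, 0, 1], [0, 0, 0]], [15, [0, 0, 1], [0, 0, 0]], [15, [0, 0, 1], [0, 0, 0]], [15, [0, 0, 1], [0, 0, 0]], [15, [0, 0, 1], [0, 0, 0]], [15, [0, 0, 0], [0, 0, 0]]]}}

```text
clock: 13.22
eef_pos: [444.2, 283.3, 183.7]
tcp_rot: [3.141, 0.0, -0.0]
contact_force: [0.4, -0.7, -2.4]
opening: 0.311
```

Request:
{"method": "servo_tool", "body": {"rows": [[15, [0, 0, 1], [0, 0, 0]], [15, [0, 0, 1], [0, 0, 0]], [15, [0, 0, 1], [0, 0, 0]], [15, [0, 0, 1], [0, 0, 0]], [15, [0, 0, 0], [0, 0, 0]]]}}

```text
clock: 13.85
eef_pos: [444.1, 283.3, 179.7]
tcp_rot: [3.142, 0.0, -0.0]
contact_force: [-0.1, 0.3, -0.5]
opening: 0.307
```

Request:
{"method": "servo_tool", "body": {"rows": [[15, [0, 0, 1], [0, 0, 0]], [15, [0, 0, 1], [0, 0, 0]], [15, [0, 0, 1], [0, 0, 0]], [15, [0, 0, 1], [0, 0, 0]], [15, [0, 0, 1], [0, 0, 0]], [15, [0, 0, 0], [0, 0, 0]]]}}

```text
clock: 14.6
eef_pos: [444.2, 283.3, 174.7]
tcp_rot: [3.142, 0.0, -0.0]
contact_force: [0.2, -0.4, -1.7]
opening: 0.307
```

Request:
{"method": "servo_tool", "body": {"rows": [[15, [0, 0, 1], [0, 0, 0]], [15, [0, 0, 1], [0, 0, 0]], [15, [0, 0, 1], [0, 0, 0]], [15, [0, 0, 1], [0, 0, 0]], [15, [0, 0, 1], [0, 0, 0]], [15, [0, 0, 0], [0, 0, 0]]]}}

```text
clock: 15.35
eef_pos: [444.2, 283.3, 169.7]
tcp_rot: [3.141, 0.0, -0.0]
contact_force: [0.0, 0.4, -1.8]
opening: 0.308
```

Request:
{"method": "servo_tool", "body": {"rows": [[15, [0, 0, 1], [0, 0, 0]], [15, [0, 0, 1], [0, 0, 0]], [15, [0, 0, 1], [0, 0, 0]], [15, [0, 0, 1], [0, 0, 0]], [15, [0, 0, 1], [0, 0, 0]], [15, [0, 0, 0], [0, 0, 0]]]}}

```text
clock: 16.1
eef_pos: [444.2, 283.3, 164.7]
tcp_rot: [3.142, 0.0, -0.0]
contact_force: [-0.1, 0.4, -1.6]
opening: 0.312
```

Request:
{"method": "servo_tool", "body": {"rows": [[15, [0, 0, 1], [0, 0, 0]], [15, [0, 0, 1], [0, 0, 0]], [15, [0, 0, 1], [0, 0, 0]], [15, [0, 0, 1], [0, 0, 0]], [15, [0, 0, 1], [0, 0, 0]], [15, [0, 0, 0], [0, 0, 0]]]}}

```text
clock: 16.85
eef_pos: [444.1, 283.3, 159.7]
tcp_rot: [3.141, 0.0, -0.0]
contact_force: [0.6, -0.2, -1.7]
opening: 0.307
```

Request:
{"method": "servo_tool", "body": {"rows": [[15, [0, 0, 1], [0, 0, 0]], [15, [0, 0, 1], [0, 0, 0]], [15, [0, 0, 1], [0, 0, 0]], [15, [0, 0, 1], [0, 0, 0]], [15, [0, 0, 1], [0, 0, 0]], [15, [0, 0, 0], [0, 0, 0]]]}}

```text
clock: 17.6
eef_pos: [444.1, 283.3, 154.7]
tcp_rot: [3.141, 0.0, -0.0]
contact_force: [1.4, 0.5, -1.5]
opening: 0.313
```

Request:
{"method": "servo_tool", "body": {"rows": [[15, [0, 0, 1], [0, 0, 0]], [15, [0, 0, 1], [0, 0, 0]], [15, [0, 0, 1], [0, 0, 0]], [15, [0, 0, 1], [0, 0, 0]], [15, [0, 0, 0], [0, 0, 0]]]}}

```text
clock: 18.23
eef_pos: [444.2, 283.3, 150.8]
tcp_rot: [-3.142, -0.0, -0.0]
contact_force: [-0.3, -0.6, -1.5]
opening: 0.309
```

Request:
{"method": "servo_tool", "body": {"rows": [[15, [0, 0, 1], [0, 0, 0]], [15, [0, 0, 1], [0, 0, 0]], [15, [0, 0, 1], [0, 0, 0]], [15, [0, 0, 0], [0, 0, 0]]]}}

```text
clock: 18.73
eef_pos: [445.7, 283.9, 150.6]
tcp_rot: [-3.14, -0.003, 0.0]
contact_force: [-4.6, -3.9, 25.6]
opening: 0.309
```

Contact: +25.6 N at TCP 150.6 (floor ≈ 20 mm). Ease back and let go.

Request:
{"method": "servo_tool", "body": {"rows": [[15, [0, 0, -1.5], [0, 0, 0]], [15, [0, 0, -1], [0, 0, 0]], [15, [0, 0, 0], [0, 0, 0]]]}}

```text
clock: 19.1
eef_pos: [444.6, 283.4, 150.7]
tcp_rot: [-3.141, -0.001, 0.0]
contact_force: [-0.6, -1.8, 7.1]
opening: 0.306
```

Request:
{"method": "servo_tool", "body": {"rows": [[32, [0, 0, 0], [0, 0, 0]], [36, [0, 0, 0], [0, 0, 0]], [45, [0, 0, 0], [0, 0, 0]], [60, [0, 0, 0], [0, 0, 0]], [60, [0, 0, 0], [0, 0, 0]], [60, [0, 0, 0], [0, 0, 0]]]}}

```text
clock: 19.85
eef_pos: [444.2, 283.3, 150.3]
tcp_rot: [3.142, -0.0, -0.0]
contact_force: [-0.1, 0.3, 0.1]
opening: 0.702
```

Request:
{"method": "servo_tool", "body": {"rows": [[60, [0, 0, -8], [0, 0, 0]], [60, [0, 0, -20], [0, 0, 0]], [60, [0, 0, -30], [0, 0, 0]], [60, [0, 0, -30], [0, 0, 0]], [85, [0, 0, 0], [0, 0, 0]]]}}

```text
clock: 20.48
eef_pos: [445.5, 284.2, 241.2]
tcp_rot: [-3.139, -0.004, -0.0]
contact_force: [0.4, -0.0, 0.2]
opening: 0.89
```

Request:
{"method": "servo_tool", "body": {"rows": [[85, [-2, 30, 0], [0, 0, 0]], [85, [-3, 55, 0], [0, 0, 0]], [85, [-3, 55, 0], [0, 0, 0]], [85, [-3, 55, 0], [0, 0, 0]], [85, [-3, 55, 0], [0, 0, 0]], [85, [-3, 55, 0], [0, 0, 0]], [85, [-3, 55, 0], [0, 0, 0]], [85, [-3, 55, 0], [0, 0, 0]]]}}

```text
clock: 21.48
eef_pos: [420.5, -133.3, 238.0]
tcp_rot: [-3.141, 0.0, -0.0]
contact_force: [0.9, -0.2, -0.3]
opening: 0.996
```

Request:
{"method": "servo_tool", "body": {"rows": [[85, [-3, 55, 0], [0, 0, 0]], [85, [0, 40, 0], [0, 0, 0]], [85, [0, 20, 0], [0, 0, 0]], [85, [0, 0, 0], [0, 0, 0]], [85, [0, 0, 0], [0, 0, 0]]]}}

```text
clock: 22.1
eef_pos: [418.0, -245.5, 238.0]
tcp_rot: [-3.141, 0.001, 0.0]
contact_force: [-0.7, 0.4, 0.1]
opening: 0.994
```

Run:
```python
from h import *
s=sense(); print(s["eef_pos"],s["tcp_rot"],s["opening"])
f=[grab_frame("side"),grab_frame("top")]
for n in CAL:
  W=np.linalg.inv(np.array(CAL[n]["world_to_cam"]))
  for t in("pestle","mill"):
    for d in boxes_of(n,t)[:2]: print(n,t,round(d["conf"],2),(W@np.r_[d["centre"],1])[:3].round(0))
fit("board",653.5,158.5,.115,cams=("top",),hull=True,rot=True)
cv2.imwrite("pics/d.png",np.hstack([cv2.resize(f[0],(400,300)),cv2.resize(f[1],(400,300))]))
```

```text
[ 417.97743087 -245.52021867  237.95176652] [-3.14068592e+00  6.74907339e-04  3.47009305e-04] 0.9941936560428923
side mill 0.73 [ 419. -263.   88.]
top pestle 0.81 [442. 272. 121.]
top pestle 0.2 [445. 291.  66.]
top mill 0.69 [ 413. -227.   82.]
board ['top'] [6.53826e+02 1.59592e+02 1.10000e-01] iou 0.952
```

View pics/d.png

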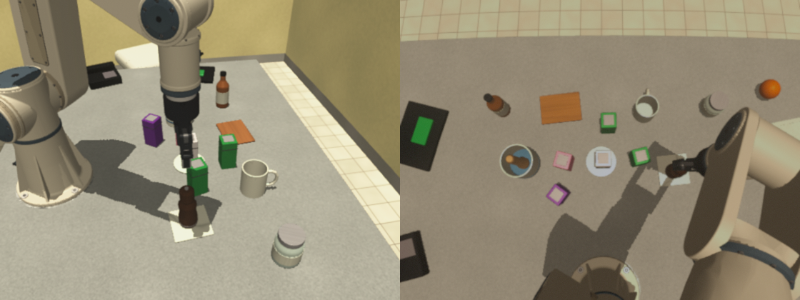

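Request:
{"method": "servo_tool", "body": {"rows": [[85, [0, 0, 25], [0, 0, 0]], [85, [0, 0, 35], [0, 0, 0]], [85, [0, 0, 35], [0, 0, 0]], [85, [0, 0, 30], [0, 0, 0]], [85, [0, 0, 16], [0, 0, 0]], [85, [0, 0, 0], [0, 0, 0]], [85, [0, 0, 0], [0, 0, 0]]]}}

```text
clock: 23.32
eef_pos: [418.8, -247.0, 98.2]
tcp_rot: [3.141, -0.001, -0.0]
contact_force: [1.2, -0.8, 1.0]
opening: 0.999
```

Request:
{"method": "servo_tool", "body": {"rows": [[50, [0, 0, 0], [0, 0, 0]], [50, [0, 0, 0], [0, 0, 0]], [44, [0, 0, 0], [0, 0, 0]], [36, [0, 0, 0], [0, 0, 0]], [30, [0, 0, 0], [0, 0, 0]], [30, [0, 0, 0], [0, 0, 0]], [30, [0, 0, 0], [0, 0, 0]], [30, [0, 0, 0], [0, 0, 0]]], "force": 40}}

```text
clock: 24.32
eef_pos: [418.4, -246.9, 97.8]
tcp_rot: [3.141, -0.001, -0.0]
contact_force: [-1.2, -0.5, 5.7]
opening: 0.45
```

Request:
{"method": "servo_tool", "body": {"rows": [[30, [0, 0, -8], [0, 0, 0]], [30, [0, 0, -20], [0, 0, 0]], [30, [0, 0, -30], [0, 0, 0]], [30, [0, 0, -30], [0, 0, 0]], [30, [0, 0, -30], [0, 0, 0]], [30, [0, 0, -22], [0, 0, 0]], [30, [0, 0, -10], [0, 0, 0]], [30, [0, 0, 0], [0, 0, 0]]], "force": 60}}

```text
clock: 25.32
eef_pos: [418.2, -246.7, 247.5]
tcp_rot: [3.141, -0.001, -0.0]
contact_force: [-0.8, -0.6, -2.5]
opening: 0.45
```

Request:
{"method": "servo_tool", "body": {"rows": [[30, [12, -20, 0], [0, 0, 0]], [30, [24, -41, 0], [0, 0, 0]], [30, [24, -41, 0], [0, 0, 0]], [30, [24, -41, 0], [0, 0, 0]], [30, [24, -41, 0], [0, 0, 0]], [30, [24, -41, 0], [0, 0, 0]], [30, [24, -41, 0], [0, 0, 0]], [30, [24, -41, 0], [0, 0, 0]]]}}

```text
clock: 26.32
eef_pos: [598.1, 61.7, 245.6]
tcp_rot: [3.141, 0.002, 0.0]
contact_force: [1.2, -1.3, -3.0]
opening: 0.446
```

Request:
{"method": "servo_tool", "body": {"rows": [[30, [24, -41, 0], [0, 0, 0]], [30, [20, -35, 0], [0, 0, 0]], [30, [12, -23.5, 0], [0, 0, 0]], [30, [0, 0, 0], [0, 0, 0]], [30, [0, 0, 40], [0, 0, 0]], [30, [0, 0, 50], [0, 0, 0]], [30, [0, 0, 30], [0, 0, 0]], [30, [0, 0, 12], [0, 0, 0]]]}}

```text
clock: 27.32
eef_pos: [652.1, 158.5, 112.4]
tcp_rot: [3.14, 0.005, -0.001]
contact_force: [0.2, -0.5, -1.0]
opening: 0.448
```

Request:
{"method": "servo_tool", "body": {"rows": [[30, [0, 0, 4], [0, 0, 0]], [30, [0, 0, 0], [0, 0, 0]], [30, [0, 0, 0], [0, 0, 0]]]}}

```text
clock: 27.7
eef_pos: [655.0, 159.9, 112.7]
tcp_rot: [-3.141, -0.002, -0.0]
contact_force: [0.7, -0.1, -1.9]
opening: 0.444
```

Request:
{"method": "servo_tool", "body": {"rows": [[30, [0, 0, 5], [0, 0, 0]], [30, [0, 0, 3], [0, 0, 0]], [30, [0, 0, 1.5], [0, 0, 0]], [30, [0, 0, 0], [0, 0, 0]], [30, [0, 0, 0], [0, 0, 0]]]}}

```text
clock: 28.32
eef_pos: [654.3, 159.8, 101.8]
tcp_rot: [-3.142, -0.0, -0.0]
contact_force: [-0.2, 0.2, -1.3]
opening: 0.446
```

Request:
{"method": "servo_tool", "body": {"rows": [[30, [0, 0, 1], [0, 0, 0]], [30, [0, 0, 0.5], [0, 0, 0]], [30, [0, 0, 0.5], [0, 0, 0]], [30, [0, 0, 0], [0, 0, 0]], [30, [0, 0, 0], [0, 0, 0]]]}}

```text
clock: 28.95
eef_pos: [654.3, 159.8, 100.0]
tcp_rot: [-3.142, -0.0, -0.0]
contact_force: [-1.0, -0.7, 1.7]
opening: 0.445
```

Request:
{"method": "servo_tool", "body": {"rows": [[30, [0, 0, 0.4], [0, 0, 0]], [44, [0, 0, 0], [0, 0, 0]], [48, [0, 0, 0], [0, 0, 0]], [60, [0, 0, 0], [0, 0, 0]], [85, [0, 0, 0], [0, 0, 0]], [85, [0, 0, 0], [0, 0, 0]], [85, [0, 0, 0], [0, 0, 0]], [85, [0, 0, 0], [0, 0, 0]]]}}

```text
clock: 29.95
eef_pos: [654.2, 159.8, 99.4]
tcp_rot: [3.142, 0.0, -0.0]
contact_force: [0.4, 0.8, 0.1]
opening: 0.997
```

Request:
{"method": "servo_tool", "body": {"rows": [[85, [0, 0, -8], [0, 0, 0]], [85, [0, 0, -20], [0, 0, 0]], [85, [0, 0, -40], [0, 0, 0]], [85, [0, 0, -40], [0, 0, 0]], [85, [0, 0, -20], [0, 0, 0]], [85, [0, 0, 0], [0, 0, 0]]]}}

```text
clock: 30.7
eef_pos: [655.0, 160.0, 229.4]
tcp_rot: [-3.141, -0.003, -0.0]
contact_force: [-0.1, -0.3, -1.2]
opening: 0.993
```

Request:
{"method": "servo_tool", "body": {"rows": [[85, [-16, 12, 0], [0, 0, 0]], [85, [-37, 29, 0], [0, 0, 0]], [85, [-37, 29, 0], [0, 0, 0]], [85, [-37, 29, 0], [0, 0, 0]], [85, [-37, 29, 0], [0, 0, 0]], [85, [-25, 20, 0], [0, 0, 0]], [85, [-12, 9, 0], [0, 0, 0]], [85, [0, 0, 0], [0, 0, 0]]]}}

```text
clock: 31.7
eef_pos: [452.8, 2.6, 226.9]
tcp_rot: [-3.141, 0.001, -0.001]
contact_force: [0.7, 0.1, -0.0]
opening: 0.997
```

Run:
```python
from h import *
s=sense(); print(s["eef_pos"],s["tcp_rot"],s["opening"])
f=[grab_frame("side"),grab_frame("top")]
fit("mill",654,160,0,8)
fit("tin",453,3,.03,6,rot=True)
fit("tile",423,-250.5,.1,rot=True,hull=True)
cv2.imwrite("pics/e.png",np.hstack([cv2.resize(f[0][80:320,170:410],(400,400)),cv2.resize(f[1][90:330,150:390],(400,400))]))
```

```text
[452.80242277   2.62881474 226.89548677] [-3.14142484e+00  7.17278794e-04 -1.04151898e-03] 0.997228935135374
mill ['side'] [654.198 165.013] iou 0.904
mill ['top'] [655.726 160.032] iou 0.919
mill ['side', 'top'] [654.502 159.916] iou 0.889
tin top none
tin ['side'] [4.5312e+02 8.7130e+00 1.5000e-02] iou 0.745
tile ['side'] [ 4.22635e+02 -2.49604e+02  1.16000e-01] iou 0.973
tile ['top'] [ 4.22957e+02 -2.50707e+02  9.90000e-02] iou 0.966
tile ['side', 'top'] [ 4.22697e+02 -2.50090e+02  1.06000e-01] iou 0.968
```

View pics/e.png

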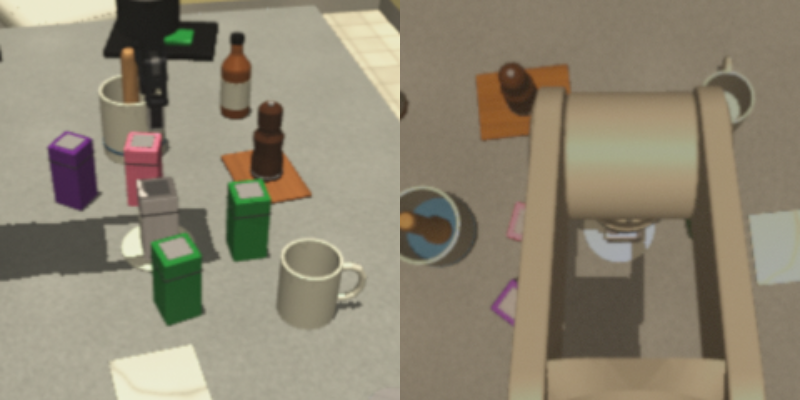

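Request:
{"method": "servo_tool", "body": {"rows": [[85, [0, 0, 25], [0, 0, 0]], [85, [0, 0, 40], [0, 0, 0]], [85, [0, 0, 40], [0, 0, 0]], [85, [0, 0, 30], [0, 0, 0]], [85, [0, 0, 16], [0, 0, 0]], [85, [0, 0, 9], [0, 0, 0]], [85, [0, 0, 0], [0, 0, 0]], [85, [0, 0, 0], [0, 0, 0]]]}}

```text
clock: 33.1
eef_pos: [453.8, 2.9, 68.0]
tcp_rot: [-3.142, -0.001, 0.0]
contact_force: [0.7, -0.1, -0.5]
opening: 0.996
```

Request:
{"method": "servo_tool", "body": {"rows": [[62, [0, 0, 0], [0, 0, 0]], [60, [0, 0, 0], [0, 0, 0]], [56, [0, 0, 0], [0, 0, 0]], [52, [0, 0, 0], [0, 0, 0]], [45, [0, 0, 0], [0, 0, 0]], [40, [0, 0, 0], [0, 0, 0]], [40, [0, 0, 0], [0, 0, 0]], [40, [0, 0, 0], [0, 0, 0]]], "force": 40}}

```text
clock: 34.1
eef_pos: [453.3, 2.6, 67.7]
tcp_rot: [3.141, -0.0, 0.0]
contact_force: [-1.6, -2.1, 6.2]
opening: 0.603
```

Request:
{"method": "servo_tool", "body": {"rows": [[40, [0, 0, -8], [0, 0, 0]], [40, [0, 0, -20], [0, 0, 0]], [40, [0, 0, -30], [0, 0, 0]], [40, [0, 0, -35], [0, 0, 0]], [40, [0, 0, -30], [0, 0, 0]], [40, [0, 0, -17], [0, 0, 0]], [40, [0, 0, -10], [0, 0, 0]], [40, [0, 0, 0], [0, 0, 0]]], "force": 60}}

```text
clock: 35.1
eef_pos: [453.2, 2.9, 217.7]
tcp_rot: [-3.142, -0.001, -0.0]
contact_force: [1.1, 0.2, -3.6]
opening: 0.598
```

Request:
{"method": "servo_tool", "body": {"rows": [[40, [-2, 18, 0], [0, 0, 0]], [40, [-5, 40, 0], [0, 0, 0]], [40, [-5, 45, 0], [0, 0, 0]], [40, [-5, 45, 0], [0, 0, 0]], [40, [-5, 45, 0], [0, 0, 0]], [40, [-5, 40, 0], [0, 0, 0]], [40, [-3, 20, 0], [0, 0, 0]], [40, [0, 0, 0], [0, 0, 0]]]}}

```text
clock: 36.1
eef_pos: [422.4, -251.0, 216.2]
tcp_rot: [-3.141, 0.002, -0.002]
contact_force: [-0.8, 0.4, -2.8]
opening: 0.601
```

Request:
{"method": "servo_tool", "body": {"rows": [[40, [0, 0, 20], [0, 0, 0]], [40, [0, 0, 40], [0, 0, 0]], [40, [0, 0, 40], [0, 0, 0]], [40, [0, 0, 25], [0, 0, 0]], [40, [0, 0, 10], [0, 0, 0]], [40, [0, 0, 3], [0, 0, 0]], [40, [0, 0, 0], [0, 0, 0]], [40, [0, 0, 0], [0, 0, 0]]]}}

```text
clock: 37.1
eef_pos: [423.8, -250.5, 80.3]
tcp_rot: [3.141, -0.001, -0.0]
contact_force: [-0.0, -0.9, -3.6]
opening: 0.603
```

Tile height is the same as the coaster: contact expected at TCP ≈ 67.7.

Request:
{"method": "servo_tool", "body": {"rows": [[40, [0, 0, 5], [0, 0, 0]], [40, [0, 0, 3], [0, 0, 0]], [40, [0, 0, 2], [0, 0, 0]], [40, [0, 0, 1], [0, 0, 0]], [40, [0, 0, 0], [0, 0, 0]], [40, [0, 0, 0], [0, 0, 0]]]}}

```text
clock: 37.85
eef_pos: [423.2, -250.2, 68.4]
tcp_rot: [3.142, -0.0, -0.0]
contact_force: [0.3, 0.8, -3.5]
opening: 0.602
```

Request:
{"method": "servo_tool", "body": {"rows": [[40, [0, 0, 0.5], [0, 0, 0]], [40, [0, 0, 0.5], [0, 0, 0]], [40, [0, 0, 0.5], [0, 0, 0]], [40, [0, 0, 0], [0, 0, 0]], [40, [0, 0, 0], [0, 0, 0]]]}}

```text
clock: 38.48
eef_pos: [423.3, -250.3, 67.8]
tcp_rot: [3.141, -0.0, -0.0]
contact_force: [-3.3, 1.5, 10.6]
opening: 0.604
```

Standing on the tile. Release, retreat, and go back towards the mill.

Request:
{"method": "servo_tool", "body": {"rows": [[52, [0, 0, -0.5], [0, 0, 0]], [56, [0, 0, 0], [0, 0, 0]], [60, [0, 0, 0], [0, 0, 0]], [70, [0, 0, 0], [0, 0, 0]], [85, [0, 0, 0], [0, 0, 0]], [85, [0, 0, 0], [0, 0, 0]], [85, [0, 0, 0], [0, 0, 0]], [85, [0, 0, 0], [0, 0, 0]]]}}

```text
clock: 39.48
eef_pos: [423.2, -250.2, 67.4]
tcp_rot: [-3.142, 0.0, -0.0]
contact_force: [-0.1, -0.4, 0.7]
opening: 0.996
```

Request:
{"method": "servo_tool", "body": {"rows": [[85, [0, 0, -8], [0, 0, 0]], [85, [0, 0, -25], [0, 0, 0]], [85, [0, 0, -45], [0, 0, 0]], [85, [0, 0, -50], [0, 0, 0]], [85, [0, 0, -30], [0, 0, 0]], [85, [0, 0, 0], [0, 0, 0]]]}}

```text
clock: 40.22
eef_pos: [424.5, -251.0, 228.3]
tcp_rot: [3.139, -0.005, -0.0]
contact_force: [-0.3, -0.2, -0.1]
opening: 0.993
```

Request:
{"method": "servo_tool", "body": {"rows": [[85, [12, -21, 0], [0, 0, 0]], [85, [29, -51, 0], [0, 0, 0]], [85, [29, -51, 0], [0, 0, 0]], [85, [29, -51, 0], [0, 0, 0]], [85, [29, -51, 0], [0, 0, 0]], [85, [29, -51, 0], [0, 0, 0]], [85, [29, -51, 0], [0, 0, 0]], [85, [29, -51, 0], [0, 0, 0]]]}}

```text
clock: 41.22
eef_pos: [638.3, 129.5, 224.0]
tcp_rot: [3.141, 0.002, 0.0]
contact_force: [0.4, -1.4, 0.0]
opening: 0.995
```

Request:
{"method": "servo_tool", "body": {"rows": [[85, [16, -32, 0], [0, 0, 0]], [85, [0, 0, 0], [0, 0, 0]], [85, [0, 0, 0], [0, 0, 0]]]}}

```text
clock: 41.6
eef_pos: [653.2, 159.1, 224.1]
tcp_rot: [3.141, 0.002, 0.0]
contact_force: [-0.5, -0.3, -0.0]
opening: 0.997
```

Run:
```python
from h import *
s=sense(); print(s["eef_pos"],s["tcp_rot"],s["opening"])
f=[grab_frame("side"),grab_frame("top")]
fit("tin",423,-250.5,.0,6,rot=True)
fit("tile",423,-250.5,.1,rot=True,hull=True)
fit("coaster",453,9,0,cams=("top","side"))
cv2.imwrite("pics/f.png",np.hstack([cv2.resize(f[0],(400,300)),cv2.resize(f[1],(400,300))]))
```

```text
[653.23239057 159.14268095 224.14912026] [3.14066045e+00 2.17734234e-03 2.04430658e-04] 0.9966913979238896
tin ['side'] [ 4.23392e+02 -2.49882e+02 -2.00000e-03] iou 0.943
tin ['top'] [ 4.24117e+02 -2.49181e+02  6.20000e-02] iou 0.92
tin ['side', 'top'] [ 4.23525e+02 -2.48410e+02  1.80000e-02] iou 0.927
tile ['side'] [ 4.23354e+02 -2.50836e+02  1.13000e-01] iou 0.982
tile ['top'] [ 4.23643e+02 -2.50814e+02  8.80000e-02] iou 0.965
tile ['side', 'top'] [ 4.23273e+02 -2.50749e+02  1.12000e-01] iou 0.97
coaster ['top'] [454.869   8.09 ] iou 0.972
coaster ['side'] [448.733  13.494] iou 0.538
coaster ['top', 'side'] [453.456   9.104] iou 0.736
```

View pics/f.png

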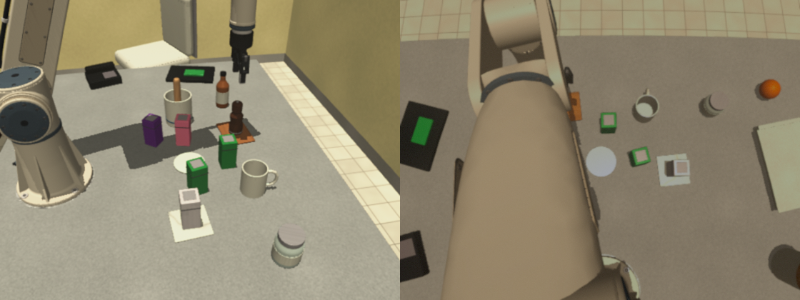

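Tin stands centred on the tile; the coaster is empty at (454, 9). Fetch the mill.

Request:
{"method": "servo_tool", "body": {"rows": [[85, [1, -0.5, 20], [0, 0, 0]], [85, [0, 0, 35], [0, 0, 0]], [85, [0, 0, 35], [0, 0, 0]], [85, [0, 0, 22], [0, 0, 0]], [85, [0, 0, 10], [0, 0, 0]], [85, [0, 0, 2], [0, 0, 0]], [85, [0, 0, 0], [0, 0, 0]], [85, [0, 0, 0], [0, 0, 0]]]}}

```text
clock: 43.0
eef_pos: [655.8, 160.5, 102.4]
tcp_rot: [-3.141, -0.002, -0.0]
contact_force: [-0.0, 0.4, -0.4]
opening: 0.995
```

Request:
{"method": "servo_tool", "body": {"rows": [[50, [0, 0, 0], [0, 0, 0]], [50, [0, 0, 0], [0, 0, 0]], [44, [0, 0, 0], [0, 0, 0]], [36, [0, 0, 0], [0, 0, 0]], [30, [0, 0, 0], [0, 0, 0]], [30, [0, 0, 0], [0, 0, 0]], [30, [0, 0, 0], [0, 0, 0]], [30, [0, 0, 0], [0, 0, 0]]], "force": 40}}

```text
clock: 44.0
eef_pos: [655.4, 160.2, 101.7]
tcp_rot: [3.142, -0.0, -0.0]
contact_force: [-0.3, -1.8, 5.0]
opening: 0.451
```

Request:
{"method": "servo_tool", "body": {"rows": [[30, [0, 0, -8], [0, 0, 0]], [30, [0, 0, -20], [0, 0, 0]], [30, [0, 0, -30], [0, 0, 0]], [30, [0, 0, -30], [0, 0, 0]], [30, [0, 0, -30], [0, 0, 0]], [30, [0, 0, -22], [0, 0, 0]], [30, [0, 0, -10], [0, 0, 0]], [30, [0, 0, 0], [0, 0, 0]]], "force": 60}}

```text
clock: 45.0
eef_pos: [655.4, 160.4, 252.2]
tcp_rot: [-3.141, -0.001, -0.0]
contact_force: [-0.7, 0.8, -2.0]
opening: 0.446
```

Request:
{"method": "servo_tool", "body": {"rows": [[30, [-16, 12, 0], [0, 0, 0]], [30, [-37, 28, 0], [0, 0, 0]], [30, [-37, 28, 0], [0, 0, 0]], [30, [-37, 28, 0], [0, 0, 0]], [30, [-37, 28, 0], [0, 0, 0]], [30, [-25, 18, 0], [0, 0, 0]], [30, [-12, 9, 0], [0, 0, 0]], [30, [0, 0, 0], [0, 0, 0]]]}}

```text
clock: 46.0
eef_pos: [454.0, 9.1, 251.2]
tcp_rot: [-3.141, 0.0, -0.001]
contact_force: [-0.4, -0.1, -2.4]
opening: 0.448
```

Request:
{"method": "servo_tool", "body": {"rows": [[30, [0, 0, 20], [0, 0, 0]], [30, [0, 0, 40], [0, 0, 0]], [30, [0, 0, 40], [0, 0, 0]], [30, [0, 0, 25], [0, 0, 0]], [30, [0, 0, 10], [0, 0, 0]], [30, [0, 0, 3], [0, 0, 0]], [30, [0, 0, 0], [0, 0, 0]], [30, [0, 0, 0], [0, 0, 0]]]}}

```text
clock: 47.0
eef_pos: [454.9, 9.4, 114.2]
tcp_rot: [-3.142, -0.002, -0.0]
contact_force: [0.0, -0.2, -2.7]
opening: 0.445
```

Request:
{"method": "servo_tool", "body": {"rows": [[30, [0, 0, 6], [0, 0, 0]], [30, [0, 0, 4], [0, 0, 0]], [30, [0, 0, 2], [0, 0, 0]], [30, [0, 0, 1], [0, 0, 0]], [30, [0, 0, 0], [0, 0, 0]], [30, [0, 0, 0], [0, 0, 0]]]}}

```text
clock: 47.75
eef_pos: [454.3, 9.3, 100.5]
tcp_rot: [3.142, -0.0, -0.0]
contact_force: [0.2, 0.5, -2.4]
opening: 0.449
```

Request:
{"method": "servo_tool", "body": {"rows": [[30, [0, 0, 0.5], [0, 0, 0]], [30, [0, 0, 0.5], [0, 0, 0]], [30, [0, 0, 0.5], [0, 0, 0]], [30, [0, 0, 0], [0, 0, 0]], [30, [0, 0, 0], [0, 0, 0]]]}}

```text
clock: 48.38
eef_pos: [454.7, 9.3, 99.7]
tcp_rot: [3.142, -0.001, -0.0]
contact_force: [-3.2, -2.0, 10.5]
opening: 0.446
```

Request:
{"method": "servo_tool", "body": {"rows": [[40, [0, 0, -0.5], [0, 0, 0]], [44, [0, 0, 0], [0, 0, 0]], [48, [0, 0, 0], [0, 0, 0]], [60, [0, 0, 0], [0, 0, 0]], [85, [0, 0, 0], [0, 0, 0]], [85, [0, 0, 0], [0, 0, 0]], [85, [0, 0, 0], [0, 0, 0]], [85, [0, 0, 0], [0, 0, 0]]]}}

```text
clock: 49.38
eef_pos: [454.2, 9.3, 99.4]
tcp_rot: [-3.142, 0.0, -0.0]
contact_force: [0.3, -0.5, -0.4]
opening: 0.997
```

Request:
{"method": "servo_tool", "body": {"rows": [[85, [0, 0, -8], [0, 0, 0]], [85, [0, 0, -25], [0, 0, 0]], [85, [0, 0, -45], [0, 0, 0]], [85, [0, 0, -50], [0, 0, 0]], [85, [0, 0, -20], [0, 0, 0]], [85, [-20, 0, 0], [0, 0, 0]], [85, [-20, 30, 0], [0, 0, 0]], [85, [-10, 60, 0], [0, 0, 0]]]}}

```text
clock: 50.38
eef_pos: [401.3, -80.0, 246.1]
tcp_rot: [-3.141, 0.002, 0.003]
contact_force: [1.3, -0.2, 0.5]
opening: 0.996
```

Request:
{"method": "servo_tool", "body": {"rows": [[85, [-8, 60, 0], [0, 0, 0]], [85, [-8, 60, 0], [0, 0, 0]], [85, [-8, 60, 0], [0, 0, 0]], [85, [-8, 60, 0], [0, 0, 0]], [85, [-8, 60, 0], [0, 0, 0]], [85, [0, 30, 0], [0, 0, 0]], [85, [0, 0, 0], [0, 0, 0]], [85, [0, 0, 0], [0, 0, 0]]]}}

```text
clock: 51.38
eef_pos: [363.1, -408.9, 246.3]
tcp_rot: [-3.139, 0.002, -0.0]
contact_force: [-0.7, -0.5, 0.2]
opening: 0.992
```

Run:
```python
from h import *
s=sense(); print(s["clock"],s["eef_pos"],s["contact_force"],s["opening"])
f=[grab_frame("side"),grab_frame("top")]
fit("mill",454,9,0,6)
fit("tin",423,-250.5,.0,6,rot=True)
fit("coaster",453,9,0,cams=("top",),hull=True)
fit("mug",636,-148,0);fit("sauce",646,376,0);fit("jar",654,-396,0)
cv2.imwrite("pics/g.png",np.hstack([cv2.resize(f[0],(400,300)),cv2.resize(f[1],(400,300))]))
```

```text
51.375 [ 363.14284208 -408.94062877  246.25730012] [-0.71289359 -0.47154761  0.22967462] 0.9915402835120527
mill ['side'] [452.7    11.815] iou 0.78
mill ['top'] [453.438   8.238] iou 0.927
mill ['side', 'top'] [453.207   8.634] iou 0.843
tin ['side'] [ 4.24414e+02 -2.48301e+02  2.30000e-02] iou 0.939
tin ['top'] [ 4.23816e+02 -2.49411e+02  5.00000e-03] iou 0.956
tin ['side', 'top'] [ 4.23825e+02 -2.49721e+02  1.90000e-02] iou 0.945
coaster ['top'] [453.477   8.554] iou 0.98
mug ['side'] [ 635.598 -146.83 ] iou 0.88
mug ['top'] [ 636.81  -147.845] iou 0.929
mug ['side', 'top'] [ 635.951 -147.63 ] iou 0.902
sauce ['side'] [646.083 381.737] iou 0.922
sauce ['top'] [647.064 376.314] iou 0.93
sauce ['side', 'top'] [645.767 375.42 ] iou 0.914
jar ['side'] [ 653.914 -396.396] iou 0.91
jar ['top'] [ 650.835 -392.46 ] iou 0.884
jar ['side', 'top'] [ 653.879 -396.515] iou 0.892
```

View pics/g.png

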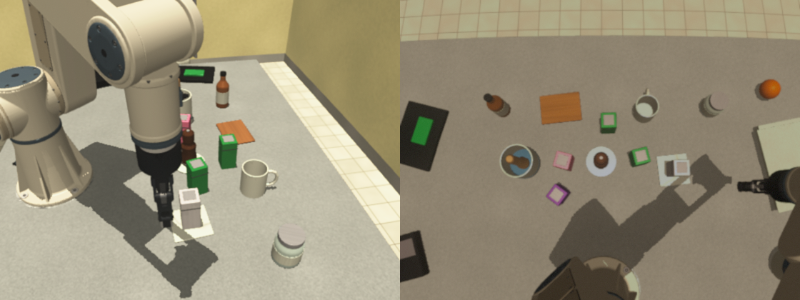

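The mill is centred on the coaster, the tin on the tile and the pestle is in the crock. The bystanders haven't moved and the arm is clear.

```bash
python3 -c "
from rig import *
print(sign_off())"
```

```text
the job is handed in; nothing more can be done
None
```

The job is done and handed in at about 51 s, though `sign_off` gives no verdict.

- **Pestle:** I lowered it foot first into the crock in roughly 1 mm steps until it touched the floor, about 20 mm above the table. The wrist read 25.6 N at contact; I eased that to about 7 N before letting go.
- **Swap:** the mill went onto the board first, then the tin onto the tile, then the mill onto the coaster. Each was lowered until I felt contact, then released.
- **Last checks (top camera):**
  - The mill is less than 1 mm from the coaster's centre.
  - The tin is about 1.5 mm from the tile's centre.
  - The pestle stands in the crock, seen in the picture only.
  - The mug, bottle and jar read within about 1 mm of where they started.
  - The gripper is open and touching nothing.
- **Disagreements:** the side camera put raised objects 3 to 10 mm further in +y than the top camera. The top camera matched the arm's own position, so I used that. The side view of the mill was partly hidden at the end, so its fit there was poor.

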